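# Set the tilted ball vice with a gap gauge

### The job

Set the opening of the tilted bench vice with the gap gauge: take the gauge (the flat-handled steel piece) out of the wooden stand and slide its blade into the gap between the vice jaws until its shoulder rests on the jaw tops. Let go of it, then slide the moving jaw until it closes on the blade, and leave the gauge standing there nipped and fully home. Leave the other tools on the bench and in the stand where they are.

Things in the scene. Friction and masses are not known exactly. Their poses are not given: they have to be found in the camera images.
- gauge: Gap gauge, 128 mm long, 0.2 kg, upright in one of the stand's slots at the start. Origin on its axis at the shoulder's underside; z towards the handle's end. Blade below: 45 mm long, 26 wide (y), 8 thick (x). Shoulder z 0 to 8 mm, 46 (y) x 28 (x) mm; rests on the stand, later on the jaw tops. Aluminium rectangular handle z 8 to 83 mm, 22 (y) x 14 (x) mm. Symmetric under a half turn.
- stand: Wooden tool stand fixed on the bench, 170 (x) x 80 (y) x 55 (z) mm. Origin under its centre. Three equal upright slots through it at x = -55, 0 and 55 mm, each 12 (x) x 30 (y) mm; blades stand in them with their width along y.
- vice: Ball vice fixed on the bench, dark round base of 132 mm diameter. Origin under the base's centre, z up. It carries the tilted head with the two jaws; the head's origin is 53 mm towards -x (the robot's side) and 145 mm up.
- vice_head: Vice head, fixed, tilted 30 degrees. Origin: middle of the fixed jaw's upper edge, at the mouth of the gap. z: out of the gap, leaning 30 degrees from vertical to the robot's side; x: square to the jaw faces, from the fixed jaw to the moving jaw, away from the robot and 30 degrees up; y: level, along the jaws. Jaw tops at z = 0, jaws y -32 to 32 mm; fixed jaw x -34 to 0. Gap 58 mm deep.
- jaw (a joint): Gap between the jaw faces in m, along the head's x: 0 closed, at most 0.018, 0.012 to 0.017 at the start, 0.008 with the blade nipped. The moving jaw (54 mm thick, 64 mm wide, on the far upper side of the gap) slides along the head's x against about 5 N of friction and stays where it is left.
- post_top (a point): Centre of the top of the moving jaw's post: a vertical steel cylinder of 16 mm diameter, about 50 mm clear of the jaw's top, moving with the jaw; its axis meets the jaw's top 44 mm behind the jaw's gap face.
- scraper: Scraper: standing in another slot of the stand, round pale wooden handle of 24 mm diameter, 81 mm above the stand's top. Origin on its axis at the level of the stand's top, z up.
- file: File: standing in another slot of the stand, round dark wooden handle of 28 mm diameter, 91 mm above the stand's top. Origin on its axis at the level of the stand's top, z up.
- pliers: Pliers lying on the bench, blue handles, 135 x 46 x 16 mm. Origin under the pivot, x towards the jaws.
- hammer: Small hammer lying at the far side of the bench. Origin on the bench under it.
- mandrel: Tapered steel ring mandrel lying at the far side of the bench, 200 mm long, 26 mm thick at its butt. Origin at the centre of the butt, z towards the thin end.
- dish: Shallow dish, 70 mm across, 22 mm high. Origin under its centre.
- block: Square steel bench block, 75 x 75 x 20 mm. Origin under its centre.
- brush: Bench brush lying bristles down, 150 x 50 x 38 mm. Origin under its centre, y along its length.
There are look-alikes about, which are no part of the job. Leave any green or turquoise look-alike of the gauge alone.

How it is judged:
By the outcome, as a careful person would: the job done as asked, in the order asked, and still so for the second after the job is handed in, with the robot touching nothing.
It also fails if it takes over 54 s, if anything falls off the work surface, if the arm or the gripper's body presses on something with over 40 N, if the wrist force passes 120 N, or if a joint passes its speed limit or range.

### The arm

A 6-joint arm with a two-finger parallel gripper is mounted at the origin on the work surface. World frame = base frame: x ahead of the robot, y to its left, z up, the work surface at z = 0. Lengths are in m, angles in rad, forces in N, time in s.
With the tool pointing down it reaches from about 0.25 to 0.775 m from the base axis. Payload 4 kg.
Tool frame: the origin (TCP) lies at the very end of the fingers, on their centre line; the grasp point (between the pads) lies 19 mm behind it; z points along the fingers, y is the line along which they close (so a half turn about z gives the same grasp; the last joint's range is limited). The gripper opens to 94 mm and grips with 3 to 60 N. Pads are 16 mm wide; open, the fingers measure 119 mm over their backs; the gripper's body (75 mm by 177 mm) begins 78 mm behind the grasp point.
Start: joints at [1.075, 0.087, 1.371, -0, 1.684, -0.103], TCP at [0.211, 0.508, 0.206] pointing down, gripper open.
Joint ranges: [-3.1, 3.1], [-0.76, 2.03], [0.27, 2.55], [-1.08, 4.22], [0.17, 2.65], [-2.57, 2.57]. Speed limits (rad/s): [2.79, 2.79, 3.14, 3.14, 3.14, 3.14].

### API

Orientations are given as a unit quaternion [w, x, y, z].
In Python, from plant import status, camera, calibration, ticket gives the robot as it stands.
- The arm moves only by the tool move_arm, never from a script. Its argument "series" is a list of rows, each a list of 3 entries, a list of its own where there are three numbers: the shift along the world's x, y, z as a fraction of full scale, then the turn, a rotation vector about the world's x, y, z as a fraction of full scale, then the opening, from 0 (shut) to 1 (fully open). In form: [[[tx, ty, tz], [wx, wy, wz], gripper], ...]. A call has 1 to 12 rows; each row is the pose to reach, as a shift and turn from the pose commanded when the call began; what a row does not reach only later rows make up. Full scale, the value 1, is 0.15 m for a shift and 45 degrees for a turn. A row lasts 1/10 s, in which the tool goes at most 50 mm and 8.59 degrees, less where a joint would pass 70% of its speed; a pose out of reach is approached as far as the arm can. A call with a number of a shift or a turn outside -1 to 1 is refused whole. A call with a gripper value outside its range is refused whole. The fingers move at their own pace and stop on an object; the grip force is fixed at half the most. Time passes only in rows, so rows that repeat a pose let the fingers close. It gives the time, the measured TCP pose, the force, the opening and the grip force at its end, in the units of the state.
- status.sense(): the state, without advancing time (a new reading comes with each control period).
- camera(name): name is "scene" or "top"; returns (picture, depth): 384x512x3 uint8, blue, green, red; 384x512 float32, m along the optical axis (not along the pixel's ray), 0 where there is no reading.
- calibration(name): a dict with "fx", "fy", "cx", "cy" (pixels), "k1" (the pictures are not rectified: a ray, as slopes to the right and down, at radius r is drawn at 1 + k1 r^2 times it, then the intrinsics apply), "origin" and "rotation" of the camera in the world. Camera axes: x right, y up, looking along -z (the intrinsics and any distortion apply to the point x, -y, -z); pixel columns grow to the right and rows downward; lengths in m; the calibration is good to about 2 mm. A picture is of the moment at which its call begins. calibration takes no time and is no camera call.
- ticket.job_done(): hands the job in; it is judged then, once.
The state is a dict: "time": time; "q": joint angles; "dq": joint speeds; "joint_efforts": joint torques, N m; "position": TCP position; "orientation": TCP orientation; "ft_force": force on the tool from outside, world axes, zero at the start; "moment": the same for the moment, N m; "finger_gap": finger opening in m; "finger_force": force on a finger pad.
Only numpy, scipy, OpenCV 4.12 (cv2) and the standard library are available. Lean on these libraries where they do the work, as an engineer would, in place of code of your own. Each camera call takes 0.05 s, during which the arm holds its last target. There are 200 camera calls.

## Working session

There is one attempt and no reset: what is moved stays moved. The work goes in short steps, Python scripts to look and compute and a tool call to move; the robot and the scene stay as the last step left them, time stands still between calls to the robot, and variables do not carry over. Pictures are saved under pics/ and viewed, at most 13 in all, crops included, and the job is handed in when it is done.

Besides the shell and the picture viewer there is one more tool, called after "Emit:" as name([rows], argument=value, ...), one row to a line, values as JSON. move_arm: Moves the arm, as the interface text tells. Its arguments: {"type":"object","properties":{"series":{"type":"array","items":{"type":"array"}}},"required":["series"]}

```bash
mkdir -p pics; cat > h.py <<'E'
import numpy as np, cv2
from plant import status, camera, calibration
def grab(n):
    p,d=camera(n); np.savez(f'{n}.npz',p=p,d=d); return p,d
def load(n):
    z=np.load(f'{n}.npz'); return z['p'],z['d']
def ray(n,u,v):
    c=calibration(n); K=np.array([[c['fx'],0,c['cx']],[0,c['fy'],c['cy']],[0,0,1.]])
    uv=np.stack([np.ravel(u),np.ravel(v)],1).astype(float).reshape(-1,1,2)
    s=cv2.undistortPoints(uv,K,np.array([c['k1'],0,0,0.])).reshape(-1,2)
    d=np.c_[s[:,0],-s[:,1],-np.ones(len(s))]
    return np.array(c['origin']),d@np.array(c['rotation']).T
def onz(n,u,v,z):
    o,d=ray(n,u,v); return o+d*((z-o[2])/d[:,2])[:,None]
def pts(n,u,v,D):
    o,d=ray(n,u,v); return o+d*D[np.ravel(v).astype(int),np.ravel(u).astype(int)][:,None]
E
python3 - <<'E'
from h import *
for n in('scene','top'):
    p,d=grab(n); cv2.imwrite(f'pics/{n}0.png',cv2.resize(p,(800,600))); print(n,calibration(n))
s=status.sense(); print(s)
E
```

```text
scene {'fx': 470.66741643134964, 'fy': 470.66741643134964, 'cx': 254.91296292786257, 'cy': 186.6104193441143, 'k1': -0.0366162878800294, 'origin': array([ 1.06221838, -0.79490307,  0.76991879]), 'rotation': array([0.84263278, 0.46451259, 0.1233972 , 0.24283982])}
top {'fx': 421.77571621051595, 'fy': 421.77571621051595, 'cx': 253.6329682510299, 'cy': 189.60831912498546, 'k1': -0.10958304246095305, 'origin': array([0.35309528, 0.05497146, 1.26266094]), 'rotation': array([ 0.70939188,  0.06190306, -0.07617337, -0.69794612])}
{'time': 0.1, 'q': array([ 1.07487889e+00,  8.78938606e-02,  1.37207757e+00, -3.66917684e-05,
        1.68357737e+00, -1.03098555e-01]), 'dq': array([-1.66897505e-03, -1.01549175e-03, -5.12895940e-03, -6.39627280e-05,
       -1.67148964e-03,  3.08960631e-04]), 'joint_efforts': array([ 3.00659238e-03, -3.41251767e+01, -3.03302479e+01,  7.20316591e-02,
        3.03498027e-02, -8.18768285e-05]), 'position': array([0.21032257, 0.50767775, 0.20442719]), 'orientation': array([-2.71160500e-04,  1.95150986e-01,  9.80772724e-01, -9.39908910e-04]), 'ft_force': array([ 0.3191671 , -1.67160651, -0.43744437]), 'moment': array([-0.03530291,  0.0099252 ,  0.00432234]), 'finger_force': 0.0, 'finger_gap': 0.09387763451297756}
```

View pics/scene0.png

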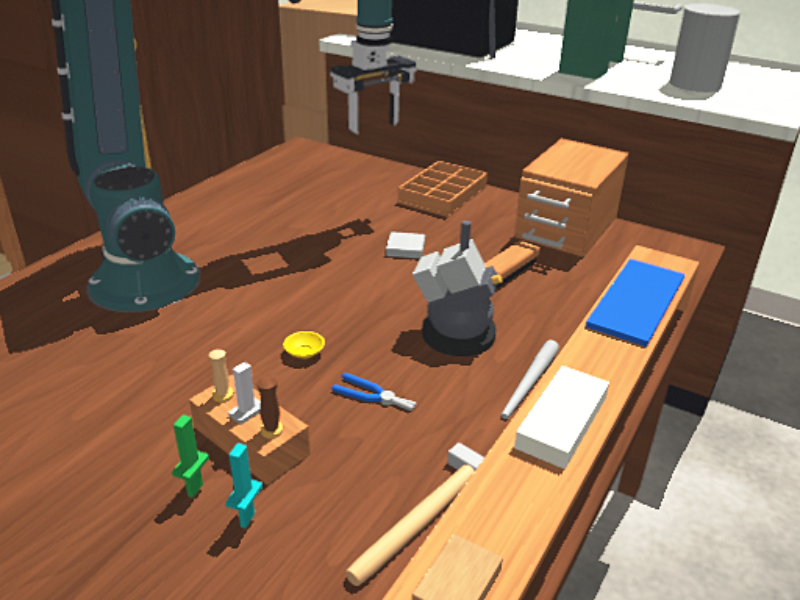

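View pics/top0.png

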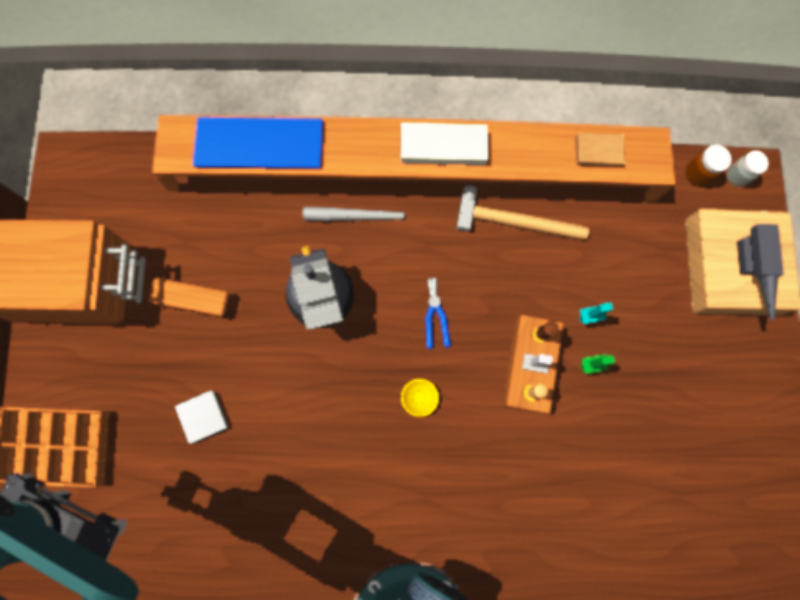

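Candidates (scene view, 800x600 px): the steel piece in the middle slot at (243,390), the green look-alike at (187,455), the turquoise one at (240,485), the scraper at (220,375) and the file at (269,405). By the description the gauge is the steel piece in the middle slot. The vice is at (460,290) in the scene view and (318,290) in the top view. I'll check with a close crop and start measuring.

```bash
sed -i "s/np.array(c\['rotation'\])/Rm(c['rotation'])/; 1a from scipy.spatial.transform import Rotation as R\ndef Rm(q): return R.from_quat(np.r_[q[1:],q[0]]).as_matrix()" h.py
python3 - <<'E'
from h import *
p,d=load('scene'); q,e=load('top')
a=cv2.resize(p[210:320,110:210],(400,440),interpolation=cv2.INTER_CUBIC)   # x4
b=cv2.resize(q[150:220,175:235],(377,440),interpolation=cv2.INTER_CUBIC)  # x6.29
cv2.imwrite('pics/crop1.png',np.hstack([a,b]))
a=cv2.resize(p[135:230,255:330],(380,480),interpolation=cv2.INTER_CUBIC) #x5.05
b=cv2.resize(q[195:270,320:380],(384,480),interpolation=cv2.INTER_CUBIC)#x6.4
cv2.imwrite('pics/crop2.png',np.hstack([a,b]))
# stand top in top view by depth
v,u=np.mgrid[195:270,315:375]; P=pts('top',u,v,e)
hsv=cv2.cvtColor(q,cv2.COLOR_BGR2HSV)[195:270,315:375].reshape(-1,3)
m=(abs(P[:,2]-.055)<.008)
print(m.sum(), np.median(P[m,2]))
X=P[m,:2].astype(np.float32); print(cv2.minAreaRect(X), X.mean(0))
for lo,hi in((.115,.15),(.058,.075)):
  m2=(P[:,2]>lo)&(P[:,2]<hi)
  print(lo,[(int(a),int(b),np.round(c,4).tolist(),h.tolist()) for a,b,c,h in zip(u.ravel()[m2],v.ravel()[m2],P[m2],hsv[m2])][:60])
E
```

```text
1291 0.05543060936687905
((0.48358529806137085, -0.25619059801101685), (0.13661152124404907, 0.20797772705554962), 80.07852935791016) [ 0.46956798 -0.22423135]
0.115 [(351, 205, [0.5378, -0.232, 0.1405], [11, 192, 165]), (352, 205, [0.538, -0.235, 0.1395], [10, 186, 136]), (353, 205, [0.5384, -0.2384, 0.1373], [10, 184, 129]), (350, 206, [0.5352, -0.2294, 0.1394], [11, 192, 170]), (351, 206, [0.5344, -0.2309, 0.1445], [10, 189, 143]), (352, 206, [0.5347, -0.2341, 0.1428], [10, 185, 132]), (353, 206, [0.5348, -0.237, 0.1424], [10, 185, 131]), (354, 206, [0.5346, -0.2393, 0.1442], [10, 183, 139]), (355, 206, [0.5353, -0.2431, 0.1402], [11, 188, 157]), (349, 207, [0.5323, -0.2265, 0.1396], [11, 193, 168]), (350, 207, [0.5323, -0.2292, 0.1401], [10, 189, 143]), (351, 207, [0.5316, -0.2308, 0.1447], [10, 190, 134]), (352, 207, [0.5319, -0.2339, 0.1433], [10, 188, 136]), (353, 207, [0.5315, -0.236, 0.1457], [10, 188, 136]), (354, 207, [0.5325, -0.2403, 0.1401], [10, 185, 138]), (355, 207, [0.5323, -0.2428, 0.1411], [10, 187, 146]), (356, 207, [0.5323, -0.2455, 0.1414], [11, 191, 175]), (34
[... 4927 characters left out ...]
15, [0.5205, -0.2268, 0.0656], [18, 206, 214]), (352, 215, [0.5218, -0.2551, 0.0587], [11, 184, 90]), (354, 215, [0.5219, -0.261, 0.0585], [12, 184, 101]), (358, 215, [0.522, -0.2727, 0.0593], [11, 182, 87]), (338, 216, [0.5183, -0.2137, 0.0587], [14, 188, 236]), (342, 216, [0.5183, -0.2252, 0.0598], [23, 202, 250]), (343, 216, [0.5178, -0.2271, 0.0642], [22, 206, 244]), (344, 216, [0.5185, -0.2312, 0.0592], [18, 208, 207]), (352, 216, [0.5189, -0.255, 0.0585], [11, 184, 93]), (332, 217, [0.515, -0.1958, 0.0597], [13, 187, 232]), (340, 217, [0.5154, -0.2194, 0.0589], [14, 189, 231]), (342, 217, [0.5153, -0.2249, 0.0607], [21, 201, 246]), (344, 217, [0.5152, -0.2305, 0.0617], [22, 203, 246])]
```

View pics/crop1.png

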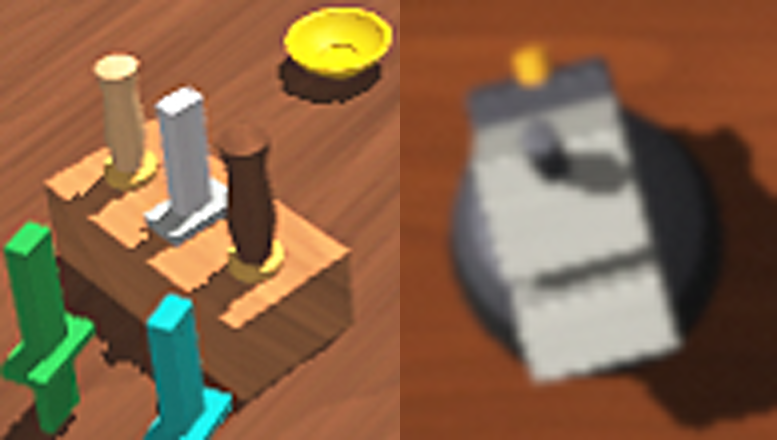

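View pics/crop2.png

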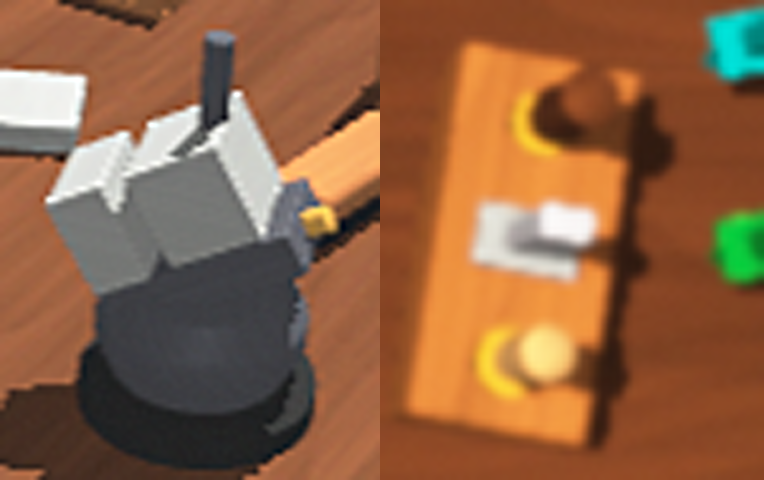

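The crop confirms it: the light-steel rectangular gauge is in the middle slot (scene handle top about (155,234) raw), between the pale scraper and the dark file. Vice crop: two jaws with the gap running across at top raw about (198,194), and a dark vertical post behind it. Next I'll measure the stand, the gauge and the vice.

```bash
python3 - <<'E'
from h import *
p,d=load('scene'); q,e=load('top')
f=lambda l,o,s:np.array(l)/s+np.array(o)
def show(t,a): print(t,np.round(a,4).tolist())
# stand corners in top crop
c=f([(88,42),(258,72),(210,445),(25,412)],(320,195),6.4)
S=onz('top',c[:,0],c[:,1],.055); show('stand c',S[:,:2]); show('mean',S.mean(0))
ax=(S[0]-S[3]+S[1]-S[2]); print('stand long az',np.degrees(np.arctan2(ax[1],ax[0])))
# by colour: stand top orange mask
hs=cv2.cvtColor(q,cv2.COLOR_BGR2HSV)
def grey(h,lo): return (h[...,1]<70)&(h[...,2]>lo)
v,u=np.nonzero(grey(hs,120)); k=(u>325)&(u<365)&(v>220)&(v<245); u,v=u[k],v[k]
P=pts('top',u,v,e); hi=P[:,2]>.115
hd=P[hi];sh=P[~hi]
H=onz('top',u[hi],v[hi],.138); show('top: handle top@.138',[*H.mean(0),hi.sum(),np.median(hd[:,2])])
m=np.zeros(q.shape[:2],np.uint8); m[v,u]=1
print('px',[(a,b) for a,b in zip(u[hi],v[hi])][:3],u.min(),u.max(),v.min(),v.max())
# scene
hs2=cv2.cvtColor(p,cv2.COLOR_BGR2HSV)
v,u=np.nonzero(grey(hs2,110)); k=(u>143)&(u<170)&(v>225)&(v<275); u,v=u[k],v[k]
P=pts('scene',u,v,d); t=P[:,2]>.133
show('scene handle top pts',[*np.median(P[t],0),t.sum()])
b=(P[:,2]>.07)&(P[:,2]<.13); show('handle side mean',P[b].mean(0))
np.set_printoptions(suppress=True,precision=4)
# handle side faces: plane normals by local fit
w=cv2.PCACompute2(P[b][:,:2].astype(np.float32),None); print('pca',w[1],w[2].ravel()**.5)
tc=f([(157,100),(180,88),(203,97),(180,110)],(110,210),4.0)
show('scene handle top corners@.138',onz('scene',tc[:,0],tc[:,1],.138)); show('mean',onz('scene',tc[:,0],tc[:,1],.138).mean(0))
sc=f([(103,203),(205,213),(200,278),(92,265)],(320,195),6.4); Z=onz('top',sc[:,0],sc[:,1],.063); show('shoulder',Z);show('mean',Z.mean(0))
# vice jaw top plane
for n,D,box,hh in(('top',e,(185,160,222,212),hs),('scene',d,(262,150,315,190),hs2)):
  x0,y0,x1,y1=box; v,u=np.mgrid[y0:y1,x0:x1]; P=pts(n,u,v,D); h=hh[y0:y1,x0:x1].reshape(-1,3)
  m=(h[:,1]<60)&(h[:,2]>150)&(P[:,2]>.1)&(P[:,2]<.2)
  X=P[m]
  for _ in range(6):
    c0=X.mean(0); nrm=np.linalg.svd(X-c0,full_matrices=False)[2][2]; nrm*=np.sign(nrm[2])
    r=(P[m]-c0)@nrm; X=P[m][abs(r)<.004]
  print(n,'normal',nrm,'tilt',np.degrees(np.arccos(nrm[2])),'az of x',np.degrees(np.arctan2(-nrm[1],-nrm[0])),c0,len(X))
E
```

```text
stand c [[0.5612, -0.2029], [0.5486, -0.2816], [0.3793, -0.2547], [0.3933, -0.1713]]
mean [0.4706, -0.2276, 0.055]
stand long az -9.833811361404655
top: handle top@.138 [0.4702, -0.2224, 0.138, 52.0, 0.137]
px [(np.int64(345), np.int64(227)), (np.int64(346), np.int64(227)), (np.int64(347), np.int64(227))] 335 353 227 238
scene handle top pts [0.4744, -0.2264, 0.1365, 57.0]
handle side mean [0.4763, -0.2301, 0.101]
pca [[ 0.4786  0.878 ]
 [ 0.878  -0.4786]] [0.0069 0.0029]
scene handle top corners@.138 [[0.4645, -0.2335, 0.138], [0.4678, -0.219, 0.138], [0.4833, -0.2182, 0.138], [0.4805, -0.2333, 0.138]]
mean [0.474, -0.226, 0.138]
shoulder [[0.4865, -0.2065, 0.063], [0.4826, -0.253, 0.063], [0.4533, -0.2499, 0.063], [0.4586, -0.2009, 0.063]]
mean [0.4703, -0.2276, 0.063]
top normal [-0.4779 -0.136   0.8678] tilt 29.792494120349918 az of x 15.886951265419892 [0.5661 0.1724 0.1529] 617
scene normal [-0.2371 -0.0268  0.9711] tilt 13.807027671818085 az of x 6.443116435315879 [0.5621 0.1665 0.1427] 145
```

```bash
python3 - <<'E'
from h import *
np.set_printoptions(suppress=True,precision=4)
p,d=load('scene'); q,e=load('top')
az=np.radians(15.9); c,s=np.cos(az),np.sin(az)
hx=np.array([c*.75**.5,s*.75**.5,.5]); hy=np.array([-s,c,0]); hz=np.cross(hx,hy)
def T(px): a=(np.array(px)-[400,0])/[377/60,440/70]+[175,150]-[.5,.5]+[.08,.08]; return a[:,0],a[:,1]
def Sc(px): a=np.array(px)/[380/75,480/95]+[255,135]-[.4,.4]; return a[:,0],a[:,1]
near=onz('top',*T([(535,381),(681,346)]),.128)
print('near edge',near,'az',np.degrees(np.arctan2(*(near[0]-near[1])[[1,0]]))-90, 'origin est',near.mean(0)+.034*hx)
nears=onz('scene',*Sc([(48,202)]),.128); print('scene near R corner',nears,'origin',nears+.034*hx+.032*hy)
ns=onz('scene',*Sc([(130,133)]),.145);print('scene L corner of fixed jaw far edge?->origin',ns-.032*hy)
# sample brightness profile across gap in top view along head x through guess origin
cal=calibration('top')
def proj(n,X):
    k=calibration(n); Y=(X-np.array(k['origin']))@Rm(k['rotation']); a=Y[:,0]/-Y[:,2]; b=-Y[:,1]/-Y[:,2]; g=1+k['k1']*(a*a+b*b)
    return np.c_[a*g*k['fx']+k['cx'],b*g*k['fy']+k['cy']]
O=near.mean(0)+.034*hx
xs=np.arange(-.045,.075,.0015); acc={}
for n,im in(('top',q),('scene',p)):
  g=cv2.cvtColor(im,cv2.COLOR_BGR2GRAY).astype(np.float32); A=0
  ys=np.linspace(-.024,.024,13) if n=='top' else np.linspace(-.02,.028,13)
  for y in ys:
    uv=proj(n,O+xs[:,None]*hx+y*hy).astype(np.float32); A=A+cv2.remap(g,uv[:,0],uv[:,1],cv2.INTER_LINEAR).ravel()/13
  print(n,[(round(x*1000,1),int(a)) for x,a in zip(xs,A)])
ysr=np.arange(-.045,.046,.003); 
g=cv2.cvtColor(q,cv2.COLOR_BGR2GRAY).astype(np.float32)
for x in(-.017,.03):
  uv=proj('top',O+x*hx+ysr[:,None]*hy).astype(np.float32); print('y prof',x,[(round(a*1000),int(b)) for a,b in zip(ysr,cv2.remap(g,uv[:,0],uv[:,1],cv2.INTER_LINEAR).ravel())])
# post top: rays from both views
o1,d1=ray('top',*T([(538,137)])); o2,d2=ray('scene',*Sc([(219,38)]))
A=np.c_[d1[0],-d2[0]]; t=np.linalg.lstsq(A,o2-o1,rcond=None)[0]; P1,P2=o1+t[0]*d1[0],o2+t[1]*d2[0]; print('post top',P1,P2)
P=(P1+P2)/2; print('post in head',(P-O)@np.c_[hx,hy,hz])
E
```

```text
near edge [[0.5183 0.1891 0.128 ]
 [0.5347 0.1264 0.128 ]] az 14.728368862540961 origin est [0.5548 0.1658 0.145 ]
scene near R corner [[0.5342 0.1312 0.128 ]] origin [[0.5538 0.17   0.145 ]]
scene L corner of fixed jaw far edge?->origin [[0.5571 0.1615 0.145 ]]
top [(np.float64(-45.0), 67), (np.float64(-43.5), 65), (np.float64(-42.0), 62), (np.float64(-40.5), 59), (np.float64(-39.0), 59), (np.float64(-37.5), 69), (np.float64(-36.0), 93), (np.float64(-34.5), 125), (np.float64(-33.0), 159), (np.float64(-31.5), 182), (np.float64(-30.0), 193), (np.float64(-28.5), 196), (np.float64(-27.0), 197), (np.float64(-25.5), 197), (np.float64(-24.0), 197), (np.float64(-22.5), 197), (np.float64(-21.0), 197), (np.float64(-19.5), 198), (np.float64(-18.0), 198), (np.float64(-16.5), 197), (np.float64(-15.0), 197), (np.float64(-13.5), 197), (np.float64(-12.0), 198), (np.float64(-10.5), 199), (np.float64(-9.0), 200), (np.float64(-7.5), 201), (np.float64(-6.0), 201), (np.float64(-4.5), 201), (np.float64(-3.0), 199), (np.float64(-1.5), 194), (np.float64(0.0), 184), (np.float64(1.5), 171), (np.float64(3.0),
[... 3292 characters left out ...]
196), (-21, 196), (-18, 197), (-15, 196), (-12, 197), (-9, 197), (-6, 198), (-3, 198), (0, 198), (3, 198), (6, 198), (9, 197), (12, 198), (15, 198), (18, 197), (21, 198), (24, 198), (27, 196), (30, 181), (33, 123), (36, 62), (39, 55), (42, 71), (45, 81)]
y prof 0.03 [(-45, 39), (-42, 40), (-39, 42), (-36, 46), (-33, 81), (-30, 150), (-27, 193), (-24, 198), (-21, 198), (-18, 199), (-15, 199), (-12, 199), (-9, 198), (-6, 198), (-3, 198), (0, 198), (3, 197), (6, 197), (9, 197), (12, 197), (15, 196), (18, 197), (21, 197), (24, 196), (27, 197), (30, 194), (33, 175), (36, 142), (39, 119), (42, 99), (45, 88)]
post top [0.6037 0.1806 0.223 ] [0.6023 0.1798 0.2226]
post in head [0.0825 0.0007 0.0423]
```

Emit:
move_arm([
  [[0.35,-0.98,0.3],[0,0,-0.35],0.45],
  [[0.35,-0.98,0.3],[0,0,-0.35],0.45],
  [[0.35,-0.98,0.3],[0,0,-0.35],0.45],
  [[0.35,-0.98,0.3],[0,0,-0.35],0.45],
])

```text
time: 0.5
position: [0.2643, 0.3585, 0.2523]
orientation: [0.001, 0.329, 0.944, 0.001]
ft_force: [0.1, 0.1, 0.7]
finger_gap: 0.0652
finger_force: 0.0
```

Emit:
move_arm([
  [[0.35,-0.98,0],[0,0,-0.35],0.45],
  [[0.35,-0.98,0],[0,0,-0.35],0.45],
  [[0.35,-0.98,0],[0,0,-0.35],0.45],
  [[0.35,-0.98,0],[0,0,-0.35],0.45],
])

```text
time: 0.9
position: [0.3168, 0.2106, 0.2501]
orientation: [0.001, 0.457, 0.889, -0.001]
ft_force: [-0.4, 0.1, -0.4]
finger_gap: 0.0421
finger_force: 0.0
```

Emit:
move_arm([
  [[0.35,-0.98,0],[0,0,-0.35],0.45],
  [[0.35,-0.98,0],[0,0,-0.35],0.45],
  [[0.35,-0.98,0],[0,0,-0.35],0.45],
  [[0.35,-0.98,0],[0,0,-0.35],0.45],
])

```text
time: 1.3
position: [0.3692, 0.0637, 0.2497]
orientation: [-0.0, 0.575, 0.818, -0.001]
ft_force: [-1.1, 1.2, -0.1]
finger_gap: 0.0424
finger_force: 0.0
```

Emit:
move_arm([
  [[0.35,-0.98,0],[0,0,-0.35],0.45],
  [[0.35,-0.98,0],[0,0,-0.35],0.45],
  [[0.35,-0.98,0],[0,0,-0.35],0.45],
  [[0.35,-0.98,0],[0,0,-0.35],0.45],
])

```text
time: 1.7
position: [0.4218, -0.0823, 0.2491]
orientation: [-0.001, 0.68, 0.733, -0.001]
ft_force: [0.6, -0.1, 0.2]
finger_gap: 0.0419
finger_force: 0.0
```

Emit:
move_arm([
  [[0.33,-0.96,0],[0,0,-0.31],0.45],
  [[0.33,-0.96,0],[0,0,-0.31],0.45],
  [[0.33,-0.96,0],[0,0,-0.31],0.45],
  [[0.33,-0.96,-0.3],[0,0,-0.31],0.45],
  [[0.33,-0.96,-0.4],[0,0,-0.31],0.45],
  [[0.33,-0.96,-0.4],[0,0,-0.31],0.45],
  [[0.33,-0.96,-0.4],[0,0,-0.31],0.45],
])

```text
time: 2.4
position: [0.4705, -0.222, 0.1912]
orientation: [-0.0, 0.762, 0.647, 0.0]
ft_force: [-0.4, 0.5, 0.7]
finger_gap: 0.0421
finger_force: 0.0
```

```bash
python3 - <<'E'
from h import *
p,d=grab('scene')
cv2.imwrite('pics/pre.png',cv2.resize(p[150:330,80:280],(800,720))[:600])
s=status.sense(); print(s['position'],s['orientation'])
E
```

```text
[ 0.47088858 -0.22251034  0.19233493] [1.14718517e-03 7.62216629e-01 6.47320701e-01 6.35505226e-04]
```

View pics/pre.png

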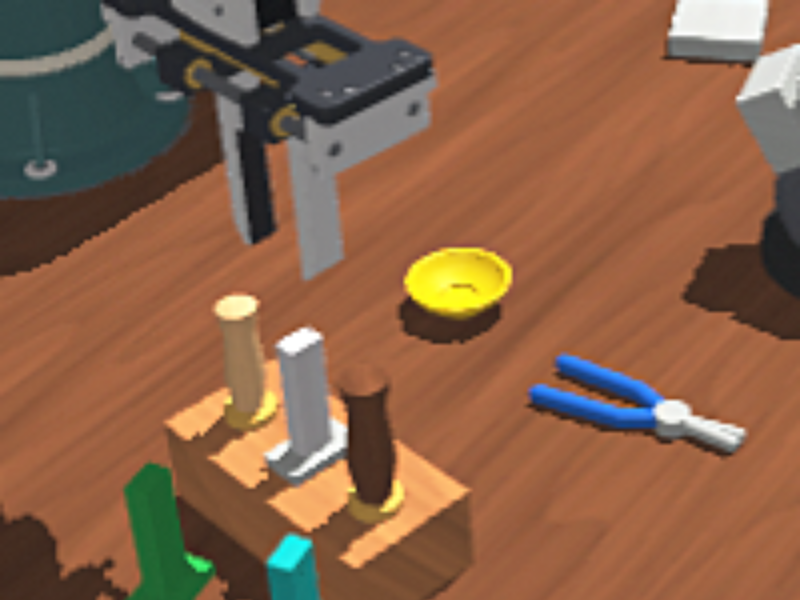

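Fingers at crop (240–340, 240–275) straddle the handle top at (302,343), clear of the scraper and the file. I'll lower and grip.

Emit:
move_arm([
  [[0.01,-0.02,-0.2],[0,0,0],0.45],
  [[0.01,-0.02,-0.4],[0,0,0],0.45],
  [[0.01,-0.02,-0.6],[0,0,0],0.45],
  [[0.01,-0.02,-0.69],[0,0,0],0.45],
  [[0.01,-0.02,-0.69],[0,0,0],0.45],
  [[0.01,-0.02,-0.69],[0,0,0],0.3],
  [[0.01,-0.02,-0.69],[0,0,0],0.2],
  [[0.01,-0.02,-0.69],[0,0,0],0],
  [[0.01,-0.02,-0.69],[0,0,0],0],
  [[0.01,-0.02,-0.69],[0,0,0],0],
  [[0.01,-0.02,-0.69],[0,0,0],0],
])

```text
time: 3.55
position: [0.4721, -0.2273, 0.0882]
orientation: [0.001, 0.763, 0.646, 0.0]
ft_force: [-1.0, -0.1, 5.4]
finger_gap: 0.014
finger_force: 30.0
```

Emit:
move_arm([
  [[0,0,0.1],[0,0,0],0],
  [[0,0,0.2],[0,0,0],0],
  [[0,0,0.35],[0,0,0],0],
  [[0,0,0.5],[0,0,0],0],
  [[0,0,0.75],[0,0,0],0],
  [[0,0,1],[0,0,0],0],
  [[0,0,1],[0,0,0],0],
])

```text
time: 4.25
position: [0.4736, -0.2282, 0.2426]
orientation: [0.005, 0.763, 0.646, 0.002]
ft_force: [1.2, -0.0, -1.7]
finger_gap: 0.0142
finger_force: 30.0
```

```bash
cat > tgt.py <<'E'
from h import *
np.set_printoptions(suppress=True,precision=4)
az=np.radians(15.5); c,s=np.cos(az),np.sin(az)
hx=np.array([c*.75**.5,s*.75**.5,.5]); hy=np.array([-s,c,0]); hz=np.cross(hx,hy)
O=np.array([.5540,.1662,.1447])
# tool: z=-hz, y=+hx (current tool y points +x) -> x = y cross z
Rt=np.c_[np.cross(hx,-hz),hx,-hz]
def plan(x,y,z,off=.033):
    st=status.sense(); P=O+x*hx+y*hy+(z+off)*hz
    R0=Rm(st['orientation']); w=R.from_matrix(Rt@R0.T).as_rotvec()
    print('pos',st['position'],'tool y',R0[:,1],'force',st['ft_force'])
    print('target',P,'shift frac',(P-st['position'])/.15,'turn frac',np.degrees(w)/45)
E
python3 - <<'E'
from tgt import *
plan(.0065,0,.06)
E
```

```text
pos [ 0.4736 -0.2282  0.2426] tool y [ 0.9864 -0.1643  0.0097] force [ 1.1576 -0.0438 -1.7313]
target [0.5146 0.1553 0.2285] shift frac [ 0.2732  2.5562 -0.0942] turn frac [ 0.0396 -0.6582  0.5436]
```

Emit:
move_arm([
  [[0.06,0.84,0.05],[0.01,-0.22,0.18],0],
  [[0.06,0.84,0.05],[0.01,-0.22,0.18],0],
  [[0.06,0.84,0.05],[0.01,-0.22,0.18],0],
  [[0.06,0.84,0.05],[0.01,-0.22,0.18],0],
])

```text
time: 4.65
position: [0.4794, -0.0977, 0.2427]
orientation: [0.051, 0.711, 0.698, 0.068]
ft_force: [-0.6, -1.1, -2.1]
finger_gap: 0.0138
finger_force: 30.0
```

Emit:
move_arm([
  [[0.06,0.84,0.05],[0.01,-0.22,0.18],0],
  [[0.06,0.84,0.05],[0.01,-0.22,0.18],0],
  [[0.06,0.84,0.05],[0.01,-0.22,0.18],0],
  [[0.06,0.84,0.05],[0.01,-0.22,0.18],0],
])

```text
time: 5.05
position: [0.4886, 0.0273, 0.2502]
orientation: [0.103, 0.652, 0.739, 0.135]
ft_force: [-0.5, -0.7, -1.8]
finger_gap: 0.0139
finger_force: 30.0
```

Emit:
move_arm([
  [[0.06,0.84,0],[0.01,-0.22,0.18],0],
  [[0.06,0.84,0],[0.01,-0.22,0.18],0],
  [[0.06,0.84,0],[0.01,-0.22,0.18],0],
  [[0.06,0.84,0],[0.01,-0.22,0.18],0],
  [[0.06,0.84,0],[0.01,-0.22,0.18],0],
  [[0.06,0.84,0],[0.01,-0.22,0.18],0],
])

```text
time: 5.65
position: [0.4989, 0.1494, 0.2511]
orientation: [0.156, 0.587, 0.769, 0.2]
ft_force: [0.5, 0.6, -2.5]
finger_gap: 0.0136
finger_force: 30.0
```

```bash
python3 - <<'E'
from tgt import *
plan(.0065,0,.055)
p,d=grab('scene'); q,e=grab('top')
a=cv2.resize(p[90:230,240:350],(471,600),interpolation=cv2.INTER_CUBIC)  # x4.286
b=cv2.resize(q[140:220,170:235],(320,394),interpolation=cv2.INTER_CUBIC)  # x4.923
cv2.imwrite('pics/over.png',np.hstack([a,np.vstack([b,np.zeros((206,320,3),np.uint8)])]))
E
```

```text
pos [0.4989 0.1494 0.2511] tool y [0.8401 0.2308 0.4908] force [ 0.4829  0.5886 -2.55  ]
target [0.517  0.1559 0.2242] shift frac [ 0.1208  0.0436 -0.1793] turn frac [ 0.0086 -0.0116  0.0061]
```

View pics/over.png

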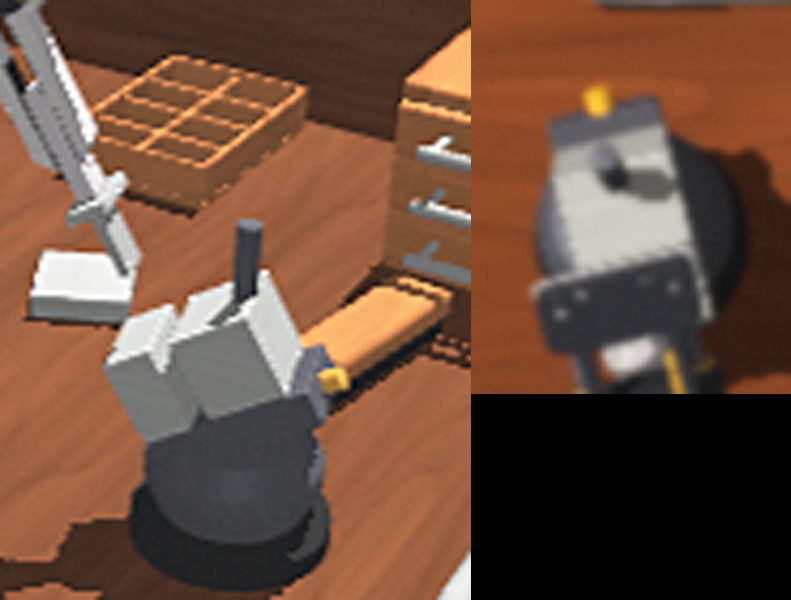

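The gauge is held at the right tilt, blade tip at crop (125,262), above and on the robot's side of the gap mouth (about (175,345)). I'll move to just above the mouth and compare blade and gap directly.

Emit:
move_arm([
  [[0.06,0.02,-0.06],[0.01,-0.01,0.01],0],
  [[0.12,0.04,-0.12],[0.01,-0.01,0.01],0],
  [[0.12,0.04,-0.18],[0.01,-0.01,0.01],0],
  [[0.12,0.04,-0.18],[0.01,-0.01,0.01],0],
  [[0.12,0.04,-0.18],[0.01,-0.01,0.01],0],
])

```text
time: 6.25
position: [0.5163, 0.1569, 0.2244]
orientation: [0.155, 0.583, 0.77, 0.207]
ft_force: [-0.3, 0.2, -0.6]
finger_gap: 0.0136
finger_force: 30.0
```

```bash
cat >> tgt.py <<'E'
def proj(n,X):
    k=calibration(n); X=np.atleast_2d(X); Y=(X-np.array(k['origin']))@Rm(k['rotation']); a=Y[:,0]/-Y[:,2]; b=-Y[:,1]/-Y[:,2]; g=1+k['k1']*(a*a+b*b)
    return np.c_[a*g*k['fx']+k['cx'],b*g*k['fy']+k['cy']]
def H(x,y,z): return O+x*hx+y*hy+z*hz
E
python3 - <<'E'
from tgt import *
plan(.0065,0,.055)
st=status.sense(); Rg=Rm(st['orientation']); G=st['position']+.033*Rg[:,2]
p,d=grab('scene')
x0,y0,k=265,125,9
a=cv2.resize(p[y0:y0+66,x0:x0+66],None,fx=k,fy=k,interpolation=cv2.INTER_CUBIC)
def P(X): return (proj('scene',X)[0]-[x0,y0]+.5)*k
cx=lambda x,y,z:G+Rg[:,1]*x-Rg[:,0]*y-Rg[:,2]*z   # gauge: x=tool y, z=-tool z
for nm,X in dict(tip_xp_ym=cx(.004,-.013,-.045),tip_xm_ym=cx(-.004,-.013,-.045),tip_xp_yp=cx(.004,.013,-.045),sh_xp_ym=cx(.014,-.023,0),fix_edge_ym=H(0,-.032,0),fix_edge_yp=H(0,.032,0),near_ym=H(-.034,-.032,0),near_yp=H(-.034,.032,0)).items(): print(nm,P(X).round())
cv2.imwrite('pics/near.png',a)
E
```

```text
pos [0.5163 0.1569 0.2244] tool y [0.8337 0.2345 0.4999] force [-0.2984  0.166  -0.6196]
target [0.517  0.1559 0.2242] shift frac [ 0.0048 -0.0065 -0.0016] turn frac [-0.0027 -0.0009 -0.0064]
tip_xp_ym [141. 307.]
tip_xm_ym [118. 316.]
tip_xp_yp [121. 349.]
sh_xp_ym [110. 153.]
fix_edge_ym [ 89. 423.]
fix_edge_yp [141. 320.]
near_ym [-10. 457.]
near_yp [ 45. 354.]
```

View pics/near.png

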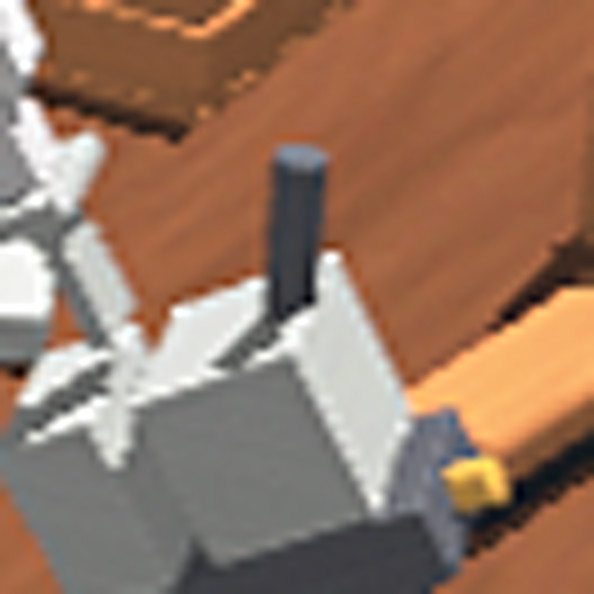

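```bash
python3 - <<'E'
from tgt import *
p,_=load('scene'); S=cv2.cvtColor(p,cv2.COLOR_BGR2HSV)[...,1].astype(np.float32)
st=status.sense(); Rg=Rm(st['orientation']); G=st['position']+.033*Rg[:,2]
cx=lambda x,y,z:G+Rg[:,1]*x+Rg[:,0]*y-Rg[:,2]*z
def prof(line,nm,unit=1000):
    uv=proj('scene',np.array([l for l in line])).astype(np.float32); return cv2.remap(S,uv[:,0],uv[:,1],cv2.INTER_LINEAR).ravel()
t=np.arange(-.03,.031,.0015)
A=0
for z in(-.012,-.016,-.02,-.024):
    A=A+prof([cx(x,0,z) for x in t],'')/4
    r=proj('scene',np.array([cx(-.004,-.013,z),cx(.004,.013,z),cx(0,0,z),cx(.01,0,z)]))
    ux=(r[3]-r[2]); 
    perp=np.array([1,0]); # silhouettes predicted along the hx pixel line, shifting along blade axis
    b=proj('scene',cx(0,0,z-.01))[0]-r[2]
    M=np.linalg.inv(np.c_[ux/10,b]); print('z',z,'pred silhouettes mm',[(M@(r[i]-r[2]))[0].round(2) for i in(0,1)])
print([(round(x*1000,1),int(a)) for x,a in zip(t,A)])
t2=np.arange(-.042,.024,.0015);A=0
for y in np.linspace(-.028,-.008,9): A=A+prof([H(x,y,0) for x in t2],'')/9
V=cv2.cvtColor(p,cv2.COLOR_BGR2GRAY).astype(np.float32);B=0;S0=S;S=V
for y in np.linspace(-.03,-.02,6): B=B+prof([H(x,y,0) for x in t2],'')/6
print('vice sat/grey',[(round(x*1000,1),int(a),int(b)) for x,a,b in zip(t2,A,B)])
E
```

```text
z -0.012 pred silhouettes mm [np.float64(-10.2), np.float64(10.06)]
z -0.016 pred silhouettes mm [np.float64(-10.2), np.float64(10.06)]
z -0.02 pred silhouettes mm [np.float64(-10.2), np.float64(10.06)]
z -0.024 pred silhouettes mm [np.float64(-10.2), np.float64(10.06)]
[(np.float64(-30.0), 3), (np.float64(-28.5), 3), (np.float64(-27.0), 3), (np.float64(-25.5), 3), (np.float64(-24.0), 3), (np.float64(-22.5), 2), (np.float64(-21.0), 2), (np.float64(-19.5), 2), (np.float64(-18.0), 2), (np.float64(-16.5), 2), (np.float64(-15.0), 3), (np.float64(-13.5), 5), (np.float64(-12.0), 6), (np.float64(-10.5), 6), (np.float64(-9.0), 5), (np.float64(-7.5), 4), (np.float64(-6.0), 3), (np.float64(-4.5), 4), (np.float64(-3.0), 6), (np.float64(-1.5), 7), (np.float64(0.0), 6), (np.float64(1.5), 6), (np.float64(3.0), 5), (np.float64(4.5), 7), (np.float64(6.0), 16), (np.float64(7.5), 43), (np.float64(9.0), 86), (np.float64(10.5), 128), (np.float64(12.0), 155), (np.float64(13.5), 158), (np.float64(15.0), 153), (np.float64(16.5), 150), (np.float64(18.0), 149), (np.float64(19.5), 150), (np.float64(21.0), 150
[... 730 characters left out ...]
83), (np.float64(-13.5), 4, 201), (np.float64(-12.0), 5, 213), (np.float64(-10.5), 5, 214), (np.float64(-9.0), 5, 216), (np.float64(-7.5), 4, 219), (np.float64(-6.0), 4, 224), (np.float64(-4.5), 3, 230), (np.float64(-3.0), 3, 237), (np.float64(-1.5), 3, 238), (np.float64(0.0), 4, 235), (np.float64(1.5), 4, 230), (np.float64(3.0), 5, 219), (np.float64(4.5), 5, 211), (np.float64(6.0), 5, 208), (np.float64(7.5), 5, 210), (np.float64(9.0), 5, 211), (np.float64(10.5), 4, 209), (np.float64(12.0), 4, 211), (np.float64(13.5), 5, 217), (np.float64(15.0), 6, 223), (np.float64(16.5), 5, 224), (np.float64(18.0), 5, 223), (np.float64(19.5), 4, 222), (np.float64(21.0), 4, 224), (np.float64(22.5), 3, 225)]
```

Emit:
move_arm([
  [[0.01,-0.005,0.003],[0,0,0],0],
  [[0.026,-0.001,-0.025],[0,0,0],0],
  [[0.042,0.004,-0.055],[0,0,0],0],
  [[0.058,0.008,-0.083],[0,0,0],0],
  [[0.074,0.013,-0.112],[0,0,0],0],
  [[0.074,0.013,-0.112],[0,0,0],0],
  [[0.074,0.013,-0.112],[0,0,0],0],
])

```text
time: 7.0
position: [0.5276, 0.1591, 0.2078]
orientation: [0.155, 0.583, 0.77, 0.207]
ft_force: [0.5, 0.1, -2.2]
finger_gap: 0.0137
finger_force: 30.0
```

```bash
python3 - <<'E'
from tgt import *
plan(.0075,0,.035)
E
```

```text
pos [0.5276 0.1591 0.2078] tool y [0.8334 0.2347 0.5003] force [ 0.4602  0.1349 -2.2457]
target [0.5275 0.1588 0.2073] shift frac [-0.0005 -0.0018 -0.0029] turn frac [-0.003  -0.0004 -0.0068]
```

No contact force, and the tip should be about 10 mm into the gap. Continuing.

Emit:
move_arm([
  [[0.016,0.004,-0.029],[0,0,0],0],
  [[0.032,0.009,-0.058],[0,0,0],0],
  [[0.048,0.013,-0.087],[0,0,0],0],
  [[0.064,0.018,-0.116],[0,0,0],0],
  [[0.08,0.022,-0.145],[0,0,0],0],
  [[0.09,0.025,-0.162],[0,0,0],0],
  [[0.09,0.025,-0.162],[0,0,0],0],
  [[0.09,0.025,-0.162],[0,0,0],0],
])

```text
time: 7.8
position: [0.5412, 0.1629, 0.1839]
orientation: [0.156, 0.583, 0.77, 0.208]
ft_force: [0.6, 0.1, -1.7]
finger_gap: 0.0141
finger_force: 30.0
```

```bash
python3 - <<'E'
from tgt import *
plan(.0075,0,.00)
p,d=grab('scene'); q,e=grab('top')
a=cv2.resize(p[125:191,265:331],None,fx=8,fy=8,interpolation=cv2.INTER_CUBIC)
cv2.imwrite('pics/ins.png',a)
E
```

```text
pos [0.5412 0.1629 0.1839] tool y [0.8331 0.2346 0.501 ] force [ 0.6368  0.0788 -1.6925]
target [0.5444 0.1635 0.177 ] shift frac [ 0.0211  0.0043 -0.046 ] turn frac [-0.0032  0.0006 -0.0068]
```

View pics/ins.png

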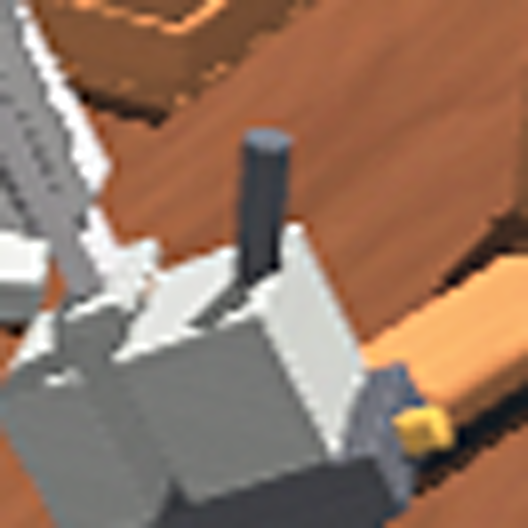

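The blade is in the gap, at crop (90,350), with the shoulder a few mm above the jaw tops. Lowering gently to contact.

Emit:
move_arm([
  [[0.006,0.002,-0.012],[0,0,0],0],
  [[0.013,0.004,-0.023],[0,0,0],0],
  [[0.019,0.005,-0.035],[0,0,0],0],
  [[0.019,0.005,-0.035],[0,0,0],0],
  [[0.019,0.005,-0.035],[0,0,0],0],
])

```text
time: 8.4
position: [0.5439, 0.1636, 0.1785]
orientation: [0.155, 0.583, 0.77, 0.207]
ft_force: [-0.9, -0.1, -2.1]
finger_gap: 0.0137
finger_force: 30.0
```

Emit:
move_arm([
  [[0.003,0.001,-0.006],[0,0,0],0],
  [[0.006,0.002,-0.012],[0,0,0],0],
  [[0.006,0.002,-0.012],[0,0,0],0],
])

```text
time: 8.7
position: [0.5448, 0.1638, 0.1777]
orientation: [0.156, 0.583, 0.77, 0.208]
ft_force: [-4.6, -0.7, 2.3]
finger_gap: 0.0138
finger_force: 30.0
```

Emit:
move_arm([
  [[0.003,0.001,-0.006],[0,0,0],0],
  [[0.003,0.001,-0.006],[0,0,0],0],
  [[0.003,0.001,-0.006],[0,0,0],0],
])

```text
time: 9.0
position: [0.5448, 0.1639, 0.1777]
orientation: [0.156, 0.583, 0.77, 0.207]
ft_force: [-10.3, -3.3, 7.6]
finger_gap: 0.0138
finger_force: 30.0
```

```bash
python3 - <<'E'
from tgt import *
plan(.0075,0,.00)
s=status.sense(); print(s['moment'], s['ft_force']@hx,s['ft_force']@hy,s['ft_force']@hz)
E
```

```text
pos [0.5448 0.1639 0.1777] tool y [0.8329 0.2351 0.5009] force [-10.3119  -3.3202   7.5834]
target [0.5444 0.1635 0.177 ] shift frac [-0.0027 -0.0023 -0.0042] turn frac [-0.0025  0.0007 -0.0071]
[-0.5531  1.5134 -0.0199] -5.582225441862704 -0.4436733109265617 11.97949657703749
```

Firmly seated: 12 N along the head's z and the travel has stopped. Release and back off along the gauge axis.

Emit:
move_arm([
  [[0,0,0],[0,0,0],0.15],
  [[0,0,0],[0,0,0],0.25],
  [[0,0,0],[0,0,0],0.35],
  [[0,0,0],[0,0,0],0.4],
  [[0,0,0],[0,0,0],0.4],
])

```text
time: 9.5
position: [0.5456, 0.1641, 0.1759]
orientation: [0.156, 0.583, 0.77, 0.208]
ft_force: [-0.2, 0.4, -0.5]
finger_gap: 0.0373
finger_force: 0.0
```

Emit:
move_arm([
  [[-0.03,-0.01,0.06],[0,0,0],0.4],
  [[-0.1,-0.03,0.17],[0,0,0],0.4],
  [[-0.16,-0.05,0.29],[0,0,0],0.4],
  [[-0.22,-0.06,0.4],[0,0,0],0.4],
  [[-0.35,-0.1,0.63],[0,0,0],0.4],
  [[-0.35,-0.1,0.63],[0,0,0],0.4],
])

```text
time: 10.1
position: [0.4939, 0.1491, 0.2785]
orientation: [0.16, 0.582, 0.769, 0.212]
ft_force: [-0.3, -0.1, 0.7]
finger_gap: 0.0374
finger_force: 0.0
```

```bash
python3 - <<'E'
from tgt import *
plan(.0075,0,.00)
p,d=grab('scene'); q,e=grab('top')
a=cv2.resize(p[110:190,255:335],(600,600),interpolation=cv2.INTER_CUBIC)
cv2.imwrite('pics/rel.png',a)
E
```

```text
pos [0.4939 0.1491 0.2785] tool y [0.8269 0.2335 0.5116] force [-0.2943 -0.0873  0.6635]
target [0.5444 0.1635 0.177 ] shift frac [ 0.3363  0.096  -0.6768] turn frac [-0.0055  0.0163 -0.0066]
```

View pics/rel.png

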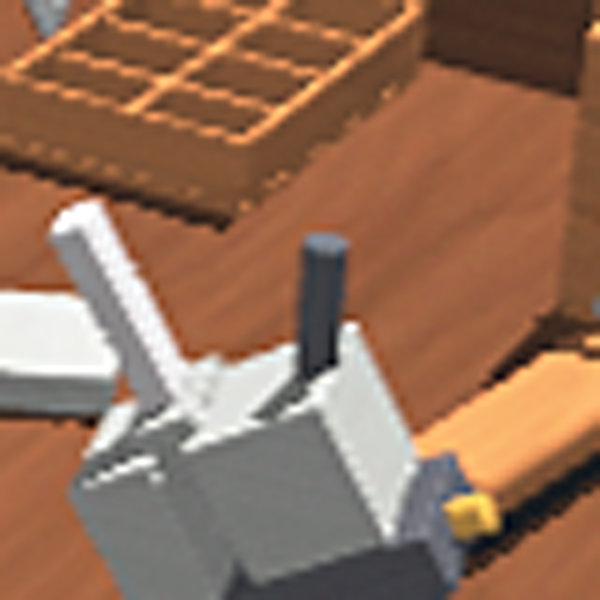

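Gauge released and standing home: the handle leans from crop (80,220) to (180,400) and the shoulder is down on the jaw tops. Post top is at (325,245). Next: upright the tool, close the fingers and go behind the post.

Emit:
move_arm([
  [[0,0,0.1],[0,0,0],0],
  [[0.2,0.06,0.1],[-0.04,0.15,0],0],
  [[0.4,0.11,0.1],[-0.09,0.33,0],0],
  [[0.7,0.2,0.1],[-0.14,0.5,0],0],
  [[0.93,0.26,0.1],[-0.18,0.66,0],0],
  [[0.93,0.26,0.1],[-0.18,0.66,0],0],
  [[0.93,0.26,0.1],[-0.18,0.66,0],0],
  [[0.93,0.26,0.1],[-0.18,0.66,0],0],
])

```text
time: 11.0
position: [0.632, 0.1881, 0.284]
orientation: [-0.007, 0.604, 0.797, -0.004]
ft_force: [-0.3, 0.4, 0.7]
finger_gap: 0.0007
finger_force: 0.0
```

```bash
python3 - <<'E'
from tgt import *
st=status.sense(); Rg=Rm(st['orientation']); print(st['position'],Rg[:,1],Rg[:,2],st['finger_gap'],st['ft_force'])
print((np.array([.634,.1885,.200])-st['position'])/.15)
E
```

```text
[0.632  0.1881 0.284 ] [ 0.9627  0.2701 -0.0149] [-0.0163  0.0028 -0.9999] 0.0007312991337647938 [-0.2914  0.4409  0.6872]
[ 0.0132  0.003  -0.5599]
```

Emit:
move_arm([
  [[0.02,0.01,-0.15],[0,0,0],0],
  [[0.02,0.01,-0.3],[0,0,0],0],
  [[0.02,0.01,-0.4],[0,0,0],0],
  [[0.02,0.01,-0.5],[0,0,0],0],
  [[0.02,0.01,-0.56],[0,0,0],0],
  [[0.02,0.01,-0.56],[0,0,0],0],
])

```text
time: 11.6
position: [0.634, 0.1892, 0.2014]
orientation: [-0.007, 0.604, 0.797, -0.003]
ft_force: [-0.4, -0.7, -1.3]
finger_gap: 0.0004
finger_force: 0.0
```

```bash
python3 - <<'E'
from tgt import *
st=status.sense(); print(st['position'],st['ft_force'])
p,d=grab('scene')
a=cv2.resize(p[90:190,245:345],(600,600),interpolation=cv2.INTER_CUBIC)
cv2.imwrite('pics/post.png',a)
E
```

```text
[0.634  0.1892 0.2014] [-0.4081 -0.6966 -1.2543]
```

View pics/post.png

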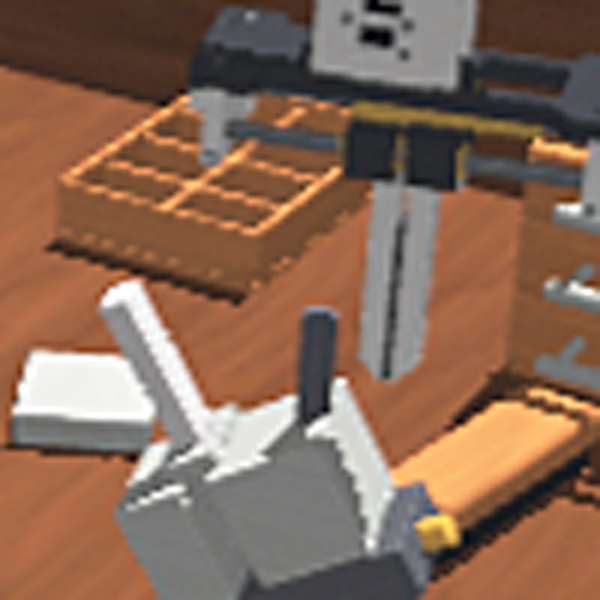

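The closed fingers at crop (390,370) hang behind the post at (318,360), clear of the jaw. Approach it, then push along the head's -x.

Emit:
move_arm([
  [[-0.026,-0.007,0],[0,0,0],0],
  [[-0.052,-0.014,0],[0,0,0],0],
  [[-0.058,-0.016,0],[0,0,0],0],
  [[-0.058,-0.016,0],[0,0,0],0],
])

```text
time: 12.05
position: [0.6267, 0.1871, 0.2021]
orientation: [-0.006, 0.604, 0.797, -0.003]
ft_force: [0.1, -0.4, 0.3]
finger_gap: 0.0007
finger_force: 0.0
```

Emit:
move_arm([
  [[-0.006,-0.0015,-0.0033],[0,0,0],0],
  [[-0.011,-0.003,-0.0067],[0,0,0],0],
  [[-0.017,-0.0046,-0.01],[0,0,0],0],
  [[-0.017,-0.0046,-0.01],[0,0,0],0],
])

```text
time: 12.45
position: [0.624, 0.1864, 0.1997]
orientation: [-0.007, 0.604, 0.797, -0.003]
ft_force: [-0.2, 1.1, -0.2]
finger_gap: 0.0004
finger_force: 0.0
```

Emit:
move_arm([
  [[-0.006,-0.0015,-0.0033],[0,0,0],0],
  [[-0.011,-0.003,-0.0067],[0,0,0],0],
  [[-0.017,-0.0046,-0.01],[0,0,0],0],
  [[-0.017,-0.0046,-0.01],[0,0,0],0],
])

```text
time: 12.85
position: [0.6223, 0.1859, 0.1988]
orientation: [-0.006, 0.604, 0.797, -0.002]
ft_force: [2.4, 0.5, 0.4]
finger_gap: 0.0004
finger_force: 1.7
```

Emit:
move_arm([
  [[-0.006,-0.0015,-0.0033],[0,0,0],0],
  [[-0.011,-0.003,-0.0067],[0,0,0],0],
  [[-0.011,-0.003,-0.0067],[0,0,0],0],
])

```text
time: 13.15
position: [0.6198, 0.1852, 0.1974]
orientation: [-0.007, 0.604, 0.797, -0.003]
ft_force: [2.7, 0.4, 0.4]
finger_gap: 0.0003
finger_force: 1.7
```

Emit:
move_arm([
  [[-0.006,-0.0015,-0.0033],[0,0,0],0],
  [[-0.011,-0.003,-0.0067],[0,0,0],0],
  [[-0.011,-0.003,-0.0067],[0,0,0],0],
])

```text
time: 13.45
position: [0.6187, 0.1849, 0.1967]
orientation: [-0.006, 0.604, 0.797, -0.002]
ft_force: [5.3, 1.1, 1.1]
finger_gap: 0.0006
finger_force: 2.5
```

Emit:
move_arm([
  [[-0.006,-0.0015,-0.0033],[0,0,0],0],
  [[-0.006,-0.0015,-0.0033],[0,0,0],0],
])

```text
time: 13.65
position: [0.6187, 0.1849, 0.1967]
orientation: [-0.005, 0.604, 0.797, -0.001]
ft_force: [5.9, 2.8, 1.0]
finger_gap: 0.0008
finger_force: 3.5
```

Emit:
move_arm([
  [[-0.006,-0.0015,-0.0033],[0,0,0],0],
  [[-0.006,-0.0015,-0.0033],[0,0,0],0],
])

```text
time: 13.85
position: [0.6187, 0.1849, 0.1967]
orientation: [-0.004, 0.604, 0.797, -0.0]
ft_force: [9.5, 2.5, 1.7]
finger_gap: 0.001
finger_force: 4.4
```

Emit:
move_arm([
  [[-0.006,-0.0015,-0.0033],[0,0,0],0],
  [[-0.011,-0.003,-0.0067],[0,0,0],0],
  [[-0.011,-0.003,-0.0067],[0,0,0],0],
])

```text
time: 14.15
position: [0.6187, 0.1849, 0.1968]
orientation: [-0.003, 0.604, 0.797, 0.002]
ft_force: [11.6, 3.7, 2.4]
finger_gap: 0.0006
finger_force: 6.1
```

```bash
python3 - <<'E'
from tgt import *
st=status.sense(); print(st['position'],st['ft_force'])
p,d=grab('scene')
a=cv2.resize(p[125:185,260:320],(600,600),interpolation=cv2.INTER_CUBIC)
cv2.imwrite('pics/nip.png',a)
E
```

```text
[0.6187 0.1849 0.1968] [11.6264  3.6893  2.4473]
```

View pics/nip.png

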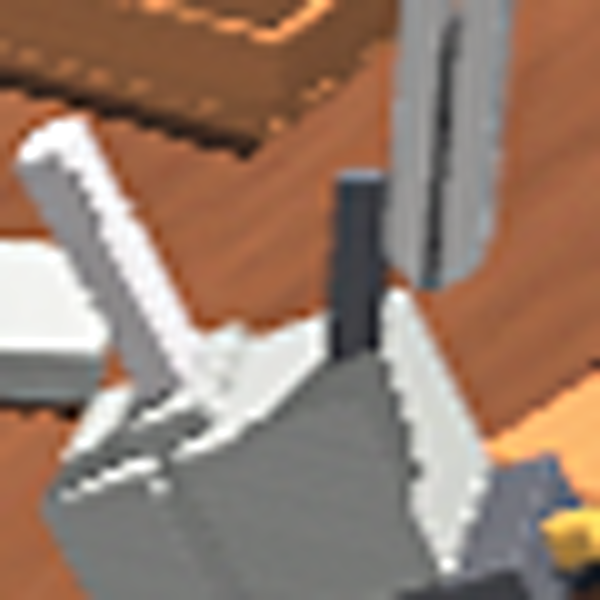

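The jaw has closed: about 5–6 mm of travel, the gap is narrow, and the force is rising above the slide friction with no movement. One slightly firmer press, then back off.

Emit:
move_arm([
  [[-0.011,-0.003,-0.0067],[0,0,0],0],
  [[-0.022,-0.006,-0.013],[0,0,0],0],
  [[-0.022,-0.006,-0.013],[0,0,0],0],
])

```text
time: 14.5
position: [0.6188, 0.1849, 0.1969]
orientation: [0.0, 0.604, 0.797, 0.006]
ft_force: [18.2, 5.4, 4.3]
finger_gap: 0.0007
finger_force: 9.6
```

Emit:
move_arm([
  [[0.05,0.014,0.03],[0,0,0],0],
  [[0.12,0.033,0.07],[0,0,0],0],
  [[0.15,0.04,0.3],[0,0,0],0],
  [[0.15,0.04,0.6],[0,0,0],0],
  [[0.15,0.04,1],[0,0,0],0],
  [[0.15,0.04,1],[0,0,0],0],
  [[0.15,0.04,1],[0,0,0],0],
])

```text
time: 15.2
position: [0.6337, 0.1889, 0.3453]
orientation: [-0.005, 0.604, 0.797, -0.002]
ft_force: [0.4, -0.2, -0.5]
finger_gap: 0.0003
finger_force: 0.0
```

```bash
python3 - <<'E'
from tgt import *
st=status.sense(); print(st['position'],st['ft_force'])
p,d=grab('scene'); q,e=grab('top')
a=cv2.resize(p[125:185,260:320],(600,600),interpolation=cv2.INTER_CUBIC)
cv2.imwrite('pics/fin.png',a)
# gauge handle-top centre: predicted if home and nipped (x=.004,y=0,z=.083)
X=H(.004,0,.083); print('pred handle top crop px',(proj('scene',X)[0]-[260,125]+.5)*10)
for x in(-.007,.007):
  for y in(-.011,.011): print('corner',x,y,((proj('scene',H(.004+x,y,.083))[0]-[260,125]+.5)*10).round())
print('home+3mm',(proj('scene',H(.004,0,.086))[0]-[260,125]+.5)*10)
for x in(-.014,.014): print('shoulder y- corner z0,z8',[((proj('scene',H(.004+x,-.023,z))[0]-[260,125]+.5)*10).round() for z in(0,.008)])
E
```

```text
[0.6337 0.1889 0.3453] [ 0.425  -0.2451 -0.4943]
pred handle top crop px [ 48.3661 141.9031]
corner -0.007 -0.011 [ 14. 169.]
corner -0.007 0.011 [ 37. 133.]
corner 0.007 -0.011 [ 60. 151.]
corner 0.007 0.011 [ 82. 115.]
home+3mm [ 43.0633 132.0975]
shoulder y- corner z0,z8 [array([125., 464.]), array([111., 439.])]
shoulder y- corner z0,z8 [array([217., 433.]), array([203., 407.])]
```

View pics/fin.png

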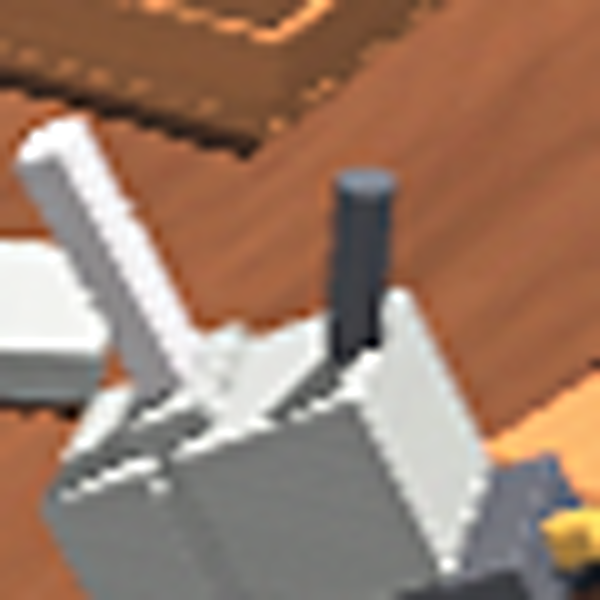

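The handle top sits at crop (51,141), against (48,142) predicted for fully home and nipped (3 mm high would give (43,132)). The jaw is closed on the blade and the arm is clear, so I'm handing in.

```bash
python3 -c "
from plant import ticket
print(ticket.job_done())"
```

```text
the job is handed in; nothing more can be done
None
```

The job is handed in, though no verdict came back: the gauge stands fully home in the vice with the jaw closed on its blade, the arm is clear, and it took about 15 s of the 54 s allowed.

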